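Bring the blue specimen under the microscope and light it

TASK

With closed fingertips, push on a spoke of the specimen carousel until the blue specimen is centred straight under the microscope's objective, and only then push the spot lamp's tail arm sideways until the lamp points straight at the blue specimen. Push gently: do not grip, lift or jam anything, and leave the microscope and the things standing around where they are.

Things in the scene. Friction and masses are not known exactly. Their poses are not given: they have to be found in the camera images.
- carousel: Specimen carousel: wheel with four bare aluminium spokes 90 degrees apart, turning either way without stops about a vertical axis; stays where left (friction 0.1 N m). Origin on the axis at table height; its -y axis runs along the blue specimen's spoke. From above, counter-clockwise, the spokes end in dishes with blue, yellow, white and red specimens.
- carousel_hub (a point): Point on the carousel's axis at mid-height of the spokes, 56 mm up. Spokes: 12 mm wide, 50 to 62 mm high above the table, free to push between 30 and 95 mm from the axis. Dark hub of 26 mm radius, top at 66 mm, its cap at 74 mm. Below: fixed foot of 70 mm radius, 16 mm high, with a post of 18 mm radius.
- blue_specimen (a point): Centre of the top of the blue specimen, 120 mm from the carousel's axis, 71 mm above the table. Specimens are 28 mm across and 10 mm high, each on a dark dish 46 mm across (underside 51 mm above the table).
- microscope: Fixed cream and cyan microscope. Origin on the carousel's axis at table height; its +y axis points to the objective and on to its column. Foot (190 mm wide, 35 mm high) begins 185 mm from the axis, column 272 mm. Its arm (75 mm wide, underside at 240 mm) reaches in from there over the rim of the carousel to 120 mm from the axis; the head rises to 0.41 m.
- objective (a point): Centre of the lower end of the steel objective (34 mm across), 120 mm from the carousel's axis, 135 mm above the table. Above it a black turret 60 mm across, underside at 222 mm. The specimen to be viewed belongs straight below.
- lamp: Cyan spot lamp swivelling about a vertical axis on a fixed black foot (90 mm across, 16 mm high). Origin on the axis at table height; its +x axis is where it shines. Stays where left (friction 0.06 N m). Swivels 1.8 rad either way from about +y; at the start it points well to the +x side of its target. Head: 46 mm across, 69 to 115 mm high, from 10 mm behind to 67 mm before the axis.
- lamp_tail (a point): Centre of the orange round end (16 mm across) of the lamp's tail arm, 120 mm straight behind the swivel axis, 75 mm above the table. The bare aluminium arm is 12 mm wide, 67 to 83 mm above the table, and free to push from 30 to 120 mm behind the axis.
- jar_a: Bystander: small clear specimen jar with white cap, 36 mm across, 50 mm tall, just outside the carousel on the robot's side. Origin at the centre of its underside.
- jar_b: Bystander: the same with a green cap, just outside the carousel on its far side. Origin at the centre of its underside.
- slide_box: Bystander: closed green slide box, 85 x 100 x 32 mm high. Origin at the centre of its underside.
- petri_dish: Bystander: shallow glass dish with lid, 94 mm across, 16 mm high. Origin at the centre of its underside.
- tweezers: Bystander: steel tweezers lying flat, 120 mm long, 6 mm high. Origin at the centre of its underside.
- beaker: Bystander: empty glass beaker, 68 mm across, 85 mm tall. Origin at the centre of its underside.
- amber_bottle: Bystander: amber bottle with black cap, 52 mm across, 95 mm tall. Origin at the centre of its underside.
Things that resemble listed ones, but are neither listed nor needed, are in the scene too. What is shaped like the part that bears lamp but green is not meant.

How it is judged (in metres and radians):
On the way, in this order (a step that is already met when the one before it is completed fails the run):
1. the blue specimen is centred under the objective and the carousel is still (horizontal distance between blue_specimen and objective below 0.008 m and angular speed of carousel below 0.05 rad/s), for 0.3 s.
2. the lamp points at the blue specimen, which is still under the objective (all of step 1 and y of blue_specimen in the frame of lamp between -0.03 and 0.03 m and x of blue_specimen in the frame of lamp above 0.1 m and angular speed of lamp below 0.05 rad/s), for 0.3 s.
At the end, for the whole second after the job is handed in: The blue specimen's centre is within 8 mm of straight below the objective, the lamp's axis passes within 30 mm to the side of the specimen's centre with the lamp facing it, and carousel and lamp are at rest (all of step 2); the robot touches nothing.
It fails at once if the carousel is gripped or pushed with more than 20 N (contact force between the fingers and carousel above 20 N).
It fails at once if the lamp is gripped or pushed with more than 20 N (contact force between the fingers and lamp above 20 N).
It fails at once if the robot bumps the microscope (over 5 N) (contact force between any of the fingers, the arm and microscope above 5 N).
It fails at once if a bystander is moved more than 15 mm or lifted (distance of any of jar_a, jar_b, slide_box, petri_dish, tweezers, beaker, amber_bottle from where it was at the start of the episode above 0.015 m).
It also fails if it takes over 72 s, if anything falls off the work surface, if the arm or the gripper's body presses on something with over 40 N, if the wrist force passes 120 N, or if a joint passes its speed limit or range.

ROBOT

A 6-joint arm with a two-finger parallel gripper is mounted at the origin on the work surface. World frame = base frame: x ahead of the robot, y to its left, z up, the work surface at z = 0. Lengths are in mm, angles in rad, forces in N, time in s.
With the tool pointing down it reaches from about 275 to 1000 mm from the base axis. Payload 8.4 kg.
Tool frame: the origin (TCP) lies midway between the tips of the shut fingers; the grasp point (between the pads) lies 19 mm behind it; z points along the fingers, y is the line along which they close (so a half turn about z gives the same grasp; the last joint's range is limited). The gripper opens to 85 mm and grips with 20 to 120 N. Pads are 22 mm wide; open, the fingers measure 114 mm over their backs; the gripper's body (76 mm by 85 mm) begins 54 mm behind the grasp point. The pads swing forward as they close: fully open they stand 13 mm farther back than shut.
Start: joints at [1.137, 0.353, 1.633, -0, 1.155, -0.002], TCP at [261.565, 567.637, 231.281] pointing down, gripper open.
Joint ranges: [-2.63, 2.63], [-0.92, 2.1], [0.06, 2.66], [-1.3, 4.44], [0, 2.69], [-3.02, 3.02]. Speed limits (rad/s): [2.22, 2.22, 2.79, 3.14, 3.14, 3.14].

INTERFACE

Orientations are given as [roll, pitch, yaw] about the fixed x, y, z axes, in that order (R = Rz(yaw) Ry(pitch) Rx(roll)).
In Python, from rig import telemetry, optics, r gives the robot as it stands.
- The arm moves only by the tool play_rows, never from a script. Its arguments are lists of equal length, an entry for each row: "dp": the shift along the tool's x, y, z in units of 40 mm (1.0 is 40 mm), a list of three; "rot": the turn, a rotation vector about the tool's x, y, z in units of 6 degrees (1.0 is 6 degrees), a list of three. In form: {"dp": [[tx, ty, tz], ...], "rot": [[ax, ay, az], ...]}. A call has 1 to 5 rows; each row is the pose to reach, as a shift and turn from the pose commanded when the call began, along the tool's axes at that moment; what a row does not reach only later rows make up. A row lasts 1/12 s, in which the tool goes at most 41.7 mm and 7.16 degrees, less where a joint would pass 70% of its speed; a pose out of reach is approached as far as the arm can. A call with a gripper value outside its range is refused whole. "fingers" is the opening, from 0 (shut) to 1 (fully open), set as the call begins (left out, the last holds). The fingers move at their own pace and stop on an object; "grip_force" is the grip in N (left out, the last holds). Time passes only in rows, so rows that repeat a pose let the fingers close. It gives the time, the measured TCP pose, the force, the opening and the grip force at its end, in the units of the state.
- telemetry.sense(): the state, without advancing time (a new reading comes with each control period).
- optics.grab_frame(name): name is "scene" or "top"; returns a dict with "color" (384x512x3 uint8, red, green, blue), "mtx" (3x3 intrinsics, pixels), "R" (3x3) and "t" (3): a world point X has camera coordinates R X + t. Camera axes: x right, y down, z forward; pixel columns grow to the right and rows downward; lengths in mm; the calibration is good to about 2 mm. A picture is of the moment at which its call begins. There is no depth.
- r.sign_off(): hands the job in; it is judged then, once.
The state is a dict: "clock": time; "qpos": joint angles; "qvel": joint speeds; "joint_efforts": joint torques, N m; "eef_pos": TCP position; "tcp_rot": TCP orientation; "contact_force": force on the tool from outside, world axes, zero at the start; "wrist_torque": the same for the moment, N m; "opening": opening from 0.0 (shut) to 1.0 (fully open); "grasp_force": force on a finger pad.
Only numpy, scipy, OpenCV 4.12 (cv2) and the standard library are available. Lean on these libraries where they do the work, as an engineer would, in place of code of your own. Each camera call takes 0.05 s, during which the arm holds its last target. There are 200 camera calls.

## Working session

There is one attempt and no reset: what is moved stays moved. The work goes in short steps, Python scripts to look and compute and a tool call to move; the robot and the scene stay as the last step left them, time stands still between calls to the robot, and variables do not carry over. Pictures are saved under pics/ and viewed, at most 10 in all, crops included, and the job is handed in when it is done.

Besides the shell and the picture viewer there is one more tool, called after "Call:" as name(argument=value, ...) on one line, values as JSON. play_rows: Moves the arm, as the interface text tells. Its arguments: {"type":"object","properties":{"dp":{"type":"array"},"rot":{"type":"array"},"fingers":{"type":"number"},"grip_force":{"type":"number"}},"required":["dp","rot"]}

```bash
mkdir -p pics; cat > h.py <<'E'
import numpy as np,cv2
from rig import telemetry,optics,r
def grab(n,f):
    d=optics.grab_frame(n); cv2.imwrite(f,cv2.cvtColor(d['color'],cv2.COLOR_RGB2BGR)); 
    np.savez('%s.npz'%n,**d); return d
def ray(d,u,v,z):
    K,R,t=[np.array(d[k]) for k in('mtx','R','t')]
    c=-R.T@t; q=R.T@np.linalg.inv(K)@[u,v,1]; return c+q*(z-c[2])/q[2]
def proj(d,X):
    K,R,t=[np.array(d[k]) for k in('mtx','R','t')]
    p=K@(R@np.array(X,float)+t); return p[:2]/p[2]
E
python3 - <<'E'
from h import *
a=grab('scene','pics/s0.png');b=grab('top','pics/t0.png')
for d in(a,b):print(d['mtx'],-d['R'].T@d['t'],d['R'])
for n in 's0','t0':
    i=cv2.imread(f'pics/{n}.png');cv2.imwrite(f'pics/{n}b.png',cv2.resize(i,(768,576),interpolation=cv2.INTER_CUBIC))
print(telemetry.sense())
E
```

```text
[[346.45076693   0.         254.01045226]
 [  0.         346.45076693 190.50868899]
 [  0.           0.           1.        ]] [1307.17393411 -277.33313472  686.5418204 ] [[ 0.22030856  0.97525769 -0.01834591]
 [ 0.5955547  -0.14938235 -0.78930318]
 [-0.77251456  0.16296426 -0.61372951]]
[[374.98721348   0.         253.33787682]
 [  0.         374.98721348 189.25301896]
 [  0.           0.           1.        ]] [ 436.56940054 -112.05059704 1281.41736611] [[ 0.00316608 -0.99999302 -0.00198416]
 [-0.99357932 -0.00292137 -0.11309992]
 [ 0.11309334  0.00232951 -0.99358164]]
{'clock': 0.1, 'qpos': array([ 1.13659452e+00,  3.53589633e-01,  1.63404162e+00,  1.49273519e-05,
        1.15521589e+00, -2.38249857e-03]), 'qvel': array([-0.00132629, -0.00083836, -0.00149609,  0.00040763, -0.00097035,
        0.00077915]), 'joint_efforts': array([-1.95927401e-03, -6.06358051e+01, -3.42817712e+01, -1.40819288e-04,
        3.99492244e-03, -2.45560466e-05]), 'eef_pos': array([261.38534902, 567.25166312, 230.63781485]), 'tcp_rot': array([-3.14033820e+00, -1.66379805e-05,  2.70976730e+00]), 'contact_force': array([-0.50005257,  0.0599404 , -0.4250521 ]), 'wrist_torque': array([ 0.03104666,  0.01366456, -0.00333423]), 'grasp_force': 0.0, 'opening': 1.0029393964967108}
```

View pics/s0b.png

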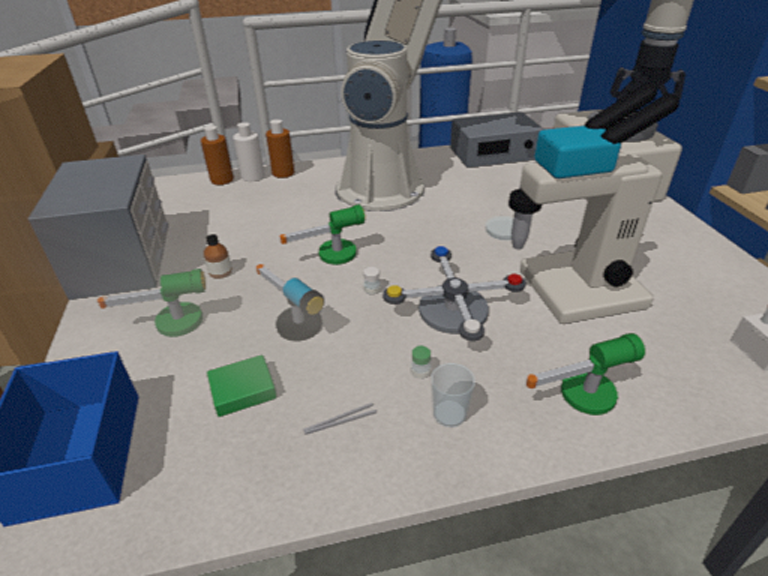

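View pics/t0b.png

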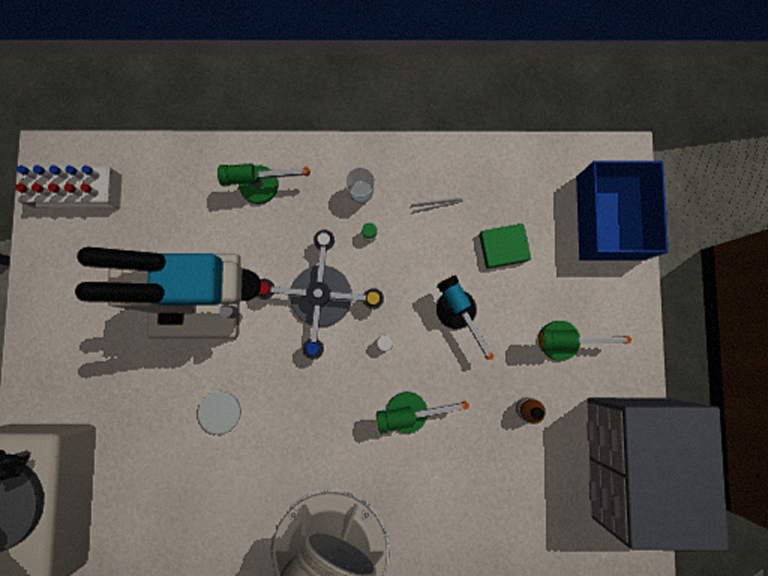

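The scene view shows the red specimen near the objective and the cyan lamp at (300,300). In the top view (x1.5) the hub is at (317,293), blue (313,349), yellow (374,298), white (324,239), red (263,288), the lamp foot at (457,308) and the tail end at (490,356).

```bash
python3 - <<'E'
from h import *
for n in('top','scene'):
    d=np.load(n+'.npz'); im=cv2.imread('pics/%s0.png'%n[0])
    P={'top':dict(hub=(317.5,293,74),blue=(313,349,71),yel=(374,297.5,71),white=(324.5,239.5,71),red=(264,288,71),tail=(490,356,83),ring=(457,308,16),jar_a=(384.5,344,50),jar_b=(369.5,231,50),lens=(447,284,92),mh1=(148,255,400)),
     'scene':dict(hub=(455.5,285,74),blue=(441,252,71),yel=(394.5,291.5,71),white=(472.5,328,71),red=(514.5,280,71),tail=(260,268,83),jar_a=(372,273,50),jar_b=(421.5,354,50),foot=(299,323,8),obj=(519,244,135),scyl=(298,288,92))}[n]
    for k,(u,v,z) in P.items(): print(n,k,ray(d,u/1.5,v/1.5,z).round(1)[:2])
s=cv2.imread('pics/s0.png');t=cv2.imread('pics/t0.png')
a=cv2.resize(s[110:245,220:440],None,fx=3.6,fy=3.6,interpolation=2)
cv2.imwrite('pics/c1.png',a)
b=cv2.resize(t[145:255,140:340],None,fx=4,fy=4,interpolation=2);cv2.imwrite('pics/c2.png',b)
E
```

```text
top hub [553.8  25.5]
top blue [433.8  33.6]
top yel [544.7 -96.3]
top white [671.6  12.4]
top red [564.6 141.9]
top tail [ 420.3 -342.1]
top ring [ 526.4 -282.7]
top jar_a [ 445.  -119.4]
top jar_b [695.2 -85.4]
top lens [ 572.1 -251.8]
top mh1 [582.  258.5]
scene hub [568.6  24.3]
scene blue [450.4  33.7]
scene yel [556.  -92.9]
scene white [687.8  14.1]
scene red [577.7 141.8]
scene tail [ 432.5 -338.5]
scene jar_a [ 459.6 -116.9]
scene jar_b [707.5 -83.1]
scene foot [ 529.8 -279. ]
scene obj [550.3 153.8]
scene scyl [ 527.8 -271. ]
```

View pics/c1.png

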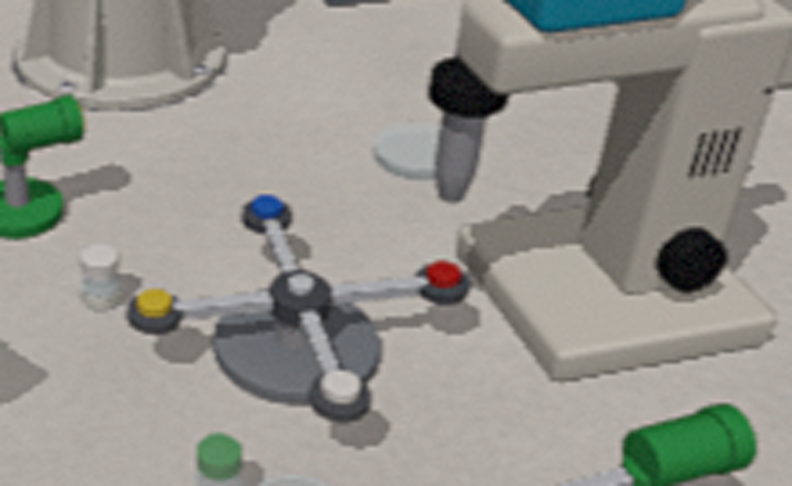

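View pics/c2.png

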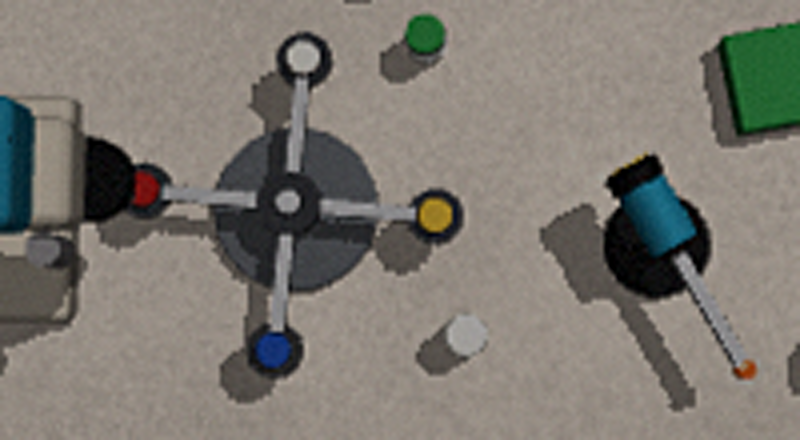

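The crops confirm the pixel readings, but the cameras disagree by about 13 mm in x. I'll check both against the known gripper and base positions.

```bash
python3 - <<'E'
from h import *
o=[]
for n,c in(('scene',(430,10)),('top',(-20,290))):
    d=np.load(n+'.npz'); im=cv2.imread('pics/%s0.png'%n[0])
    im=cv2.resize(im,None,fx=3,fy=3,interpolation=2)
    for X in([261.4,567.3,230.6],[261.4,567.3,326],[0,0,0]):
        p=proj(d,X); print(n,X,p*1.5); cv2.drawMarker(im,tuple(int(v*3+1) for v in p),(0,0,255),0,16,1)
    # table circles: lamp foot r45 z16, carousel foot r70 z16, jar_a base, microscope etc. at top estimates
    for (x,y,z,rad) in((553.8,25.5,16,70),(526.4,-282.7,16,45),(445,-119.4,50,18),(445,-119.4,0,18)):
        q=np.array([proj(d,[x+rad*np.cos(a),y+rad*np.sin(a),z]) for a in np.linspace(0,6.3,60)])
        cv2.polylines(im,[np.int32(q*3+1)],0,(0,255,255),1)
    o.append(im)
s,t=o
pad=lambda a:a[:300,:400] if 0 else a
c=np.vstack([np.hstack([s[0:290,1130:1530],t[840:1130,0:400]]),np.hstack([s[490:790,500:900] ,t[500:800,500:900]])])
cv2.imwrite('pics/c3.png',c);print(c.shape)
E
```

```text
scene [261.4, 567.3, 230.6] [636.20296753 120.73815237]
scene [261.4, 567.3, 326] [648.22874523  78.91974541]
scene [0, 0, 0] [379.28556693 187.89585705]
top [261.4, 567.3, 230.6] [  8.35394827 443.3869226 ]
top [261.4, 567.3, 326] [-29.59708971 453.10739883]
top [0, 0, 0] [329.05166862 549.64669098]
(590, 800, 3)
```

View pics/c3.png

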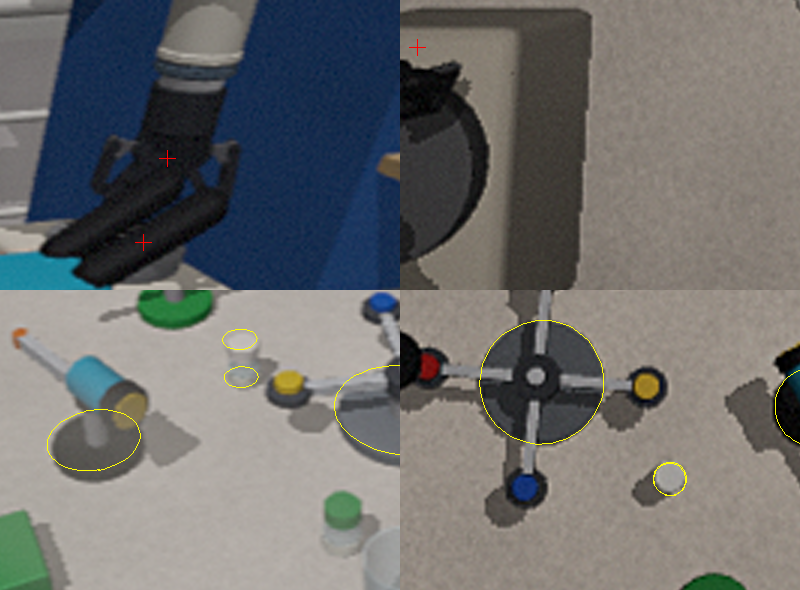

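The top camera fits its own overlays; the scene camera's overlays sit about 13 mm off in x. I'll settle which is right with the shut fingertips in view. Next step is travelling clear of the microscope towards (600,-40).

```bash
cat >> h.py <<'E'
from scipy.spatial.transform import Rotation as Ro
def rows(wps,n=None):
    """wps: list of (x,y,z,yaw) rows; prints tool rows from the sensed pose"""
    s=telemetry.sense(); p=s['eef_pos'];R=Ro.from_euler('xyz',s['tcp_rot'])
    dp=[];rt=[]
    for x,y,z,w in wps:
        dp.append((R.inv().apply(np.array([x,y,z])-p)/40).round(2).tolist())
        rt.append((np.degrees((R.inv()*Ro.from_euler('xyz',[np.pi,0,w])).as_rotvec())/6).round(2).tolist())
    print(p.round(1),s['tcp_rot'].round(3),s['contact_force'].round(1),s['clock']);print('dp',dp);print('rot',rt)
E
python3 - <<'E'
from h import *
A=np.array([261.4,567.3,231,2.71]);B=np.array([330,-60,231,np.pi])
rows([A+(B-A)*k/18 for k in range(1,6)])
E
```

```text
[261.4 567.3 230.6] [-3.14 -0.    2.71] [-0.5  0.1 -0.4] 0.1
dp [[-0.45, -0.75, -0.01], [-0.9, -1.5, -0.01], [-1.35, -2.25, -0.01], [-1.8, -3.0, -0.01], [-2.26, -3.76, -0.0]]
rot [[-0.01, -0.0, -0.23], [-0.01, -0.0, -0.46], [-0.01, -0.0, -0.69], [-0.01, -0.0, -0.92], [-0.01, -0.0, -1.15]]
```

Call:
play_rows(dp=[[-0.45, -0.75, 0], [-0.9, -1.5, 0], [-1.35, -2.25, 0], [-1.8, -3.0, 0], [-2.25, -3.75, 0]], rot=[[0, 0, -0.83], [0, 0, -1.65], [0, 0, -2.48], [0, 0, -3.3], [0, 0, -4.125]], fingers=0)

```text
clock: 0.52
eef_pos: [280.2, 392.0, 230.9]
tcp_rot: [-3.141, -0.0, -3.137]
contact_force: [0.4, 0.9, -0.1]
opening: 0.296
grasp_force: 0.0
```

Call:
play_rows(dp=[[-0.1, -0.95, 0], [-0.2, -1.9, 0], [-0.3, -2.85, 0], [-0.45, -3.8, 0], [-0.6, -4.75, 0]], rot=[[0, 0, 0], [0, 0, 0], [0, 0, 0], [0, 0, 0], [0, 0, 0]])

```text
clock: 0.93
eef_pos: [304.0, 202.0, 231.1]
tcp_rot: [-3.141, 0.0, -3.141]
contact_force: [0.5, 0.0, -0.2]
opening: -0.001
grasp_force: 0.0
```

Call:
play_rows(dp=[[-0.1, -0.95, 0], [-0.2, -1.9, 0], [-0.3, -2.85, 0], [-0.45, -3.8, 0], [-0.6, -4.75, 0]], rot=[[0, 0, 0], [0, 0, 0], [0, 0, 0], [0, 0, 0], [0, 0, 0]])

```text
clock: 1.35
eef_pos: [328.1, 12.0, 231.4]
tcp_rot: [3.142, 0.001, -3.141]
contact_force: [1.5, 0.3, -1.2]
opening: -0.001
grasp_force: 0.0
```

```bash
python3 -c "
from rig import telemetry as t;s=t.sense();print(s['eef_pos'],s['tcp_rot'],s['clock'],s['qpos'])"
```

```text
[328.1084414   12.01334349 231.41856255] [ 3.14154603e+00  6.92061157e-04 -3.14093641e+00] 1.35 [ 3.20029808e-02 -1.44945326e-01  2.20031256e+00  2.81596970e-05
  1.08553224e+00 -1.53946273e+00]
```

Call:
play_rows(dp=[[-0.85, -0.3, 0.2], [-1.7, -0.6, 0.4], [-2.55, -0.9, 0.6], [-3.4, -1.2, 0.8], [-4.25, -1.45, 1.0]], rot=[[0, 0, 0], [0, 0, 0], [0, 0, 0], [0, 0, 0], [0, 0, 0]])

```text
clock: 1.77
eef_pos: [499.9, -45.4, 190.5]
tcp_rot: [-3.142, -0.0, 3.141]
contact_force: [-0.3, 0.5, -0.0]
opening: 0.002
grasp_force: 0.0
```

Call:
play_rows(dp=[[-0.7, 0, 0.5], [-1.4, 0, 1.0], [-2.1, 0, 1.5], [-2.7, 0, 2.0], [-2.7, 0, 2.2]], rot=[[0, 0, 0], [0, 0, 0], [0, 0, 0], [0, 0, 0], [0, 0, 0]])

```text
clock: 2.18
eef_pos: [609.5, -44.2, 100.3]
tcp_rot: [3.142, -0.0, -3.141]
contact_force: [-1.4, 0.8, 0.4]
opening: -0.001
grasp_force: 0.0
```

```bash
python3 - <<'E'
from h import *
s=telemetry.sense();p=s['eef_pos'];print(p,s['clock'])
o=[]
for n in('scene','top'):
    d=grab(n,'pics/%s1.png'%n[0]); q=proj(d,p);print(n,q,proj(d,p+[0,0,73]))
    im=cv2.imread('pics/%s1.png'%n[0]);w,h=100,110
    x0,y0=(int(q[0])-w//2,int(q[1])-70);print(x0,y0)
    c=cv2.resize(im[y0:y0+h,x0:x0+w],None,fx=4,fy=4,interpolation=2)
    cv2.drawMarker(c,tuple(int(v) for v in (q-[x0,y0])*4+1.5),(0,0,255),0,16,1);o.append(c)
cv2.imwrite('pics/c4.png',np.hstack(o))
E
```

```text
[609.47491968 -44.20067367 100.29177537] 2.1833
scene [285.22830133 195.08916581] [286.27614329 172.93938338]
235 125
top [232.92434344 177.18299748] [231.5547506  173.63934635]
182 107
```

View pics/c4.png

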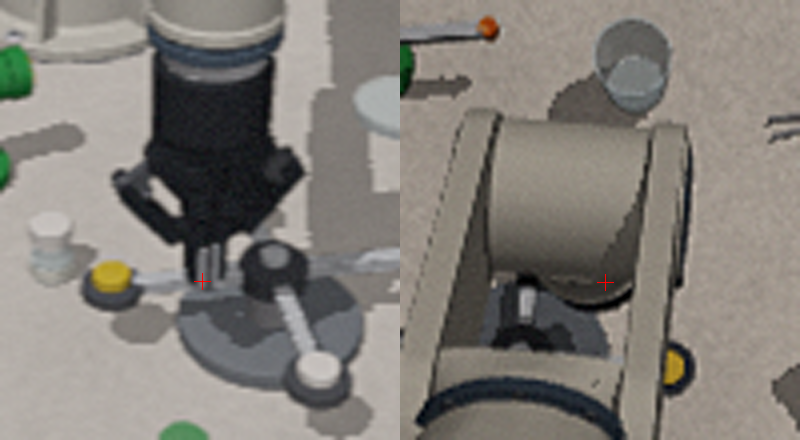

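Judging by the fingertips (crop at (203,285), marker (203,281)), the scene camera is right to a few mm, so I'll use it. Next I'll overlay microscope hypotheses to find the objective's direction.

```bash
python3 - <<'E'
from h import *
d=np.load('scene.npz'); im=cv2.imread('pics/s0.png')
x0,y0,w,h,f=325,95,120,125,4.7
c=cv2.resize(im[y0:y0+h,x0:x0+w],None,fx=f,fy=f,interpolation=2)
H=np.array([568.3,24.2])
def P(r,s,z,th): 
    u=np.array([-np.sin(th),np.cos(th)]);v=np.array([u[1],-u[0]]); X=H+r*u+s*v; return (proj(d,[*X,z])-[x0-.5,y0-.5])*f
a=np.linspace(0,2*np.pi,50)
for th,col in((0,(0,0,255)),(.12,(0,200,0))):
    L=[[P(120+rr*np.cos(t),rr*np.sin(t),z,th) for t in a] for rr,z in((17,135),(30,222))]
    L+=[[P(185,95,35,th),P(185,-95,35,th)],[P(185,95,0,th),P(185,-95,0,th)],[P(185,95,35,th),P(400,95,35,th)],[P(120,37.5,240,th),P(272,37.5,240,th)]]
    for l in L: cv2.polylines(c,[np.int32(l)],0,col,1)
cv2.imwrite('pics/c5.png',c);print(c.shape)
E
```

```text
(588, 564, 3)
```

View pics/c5.png

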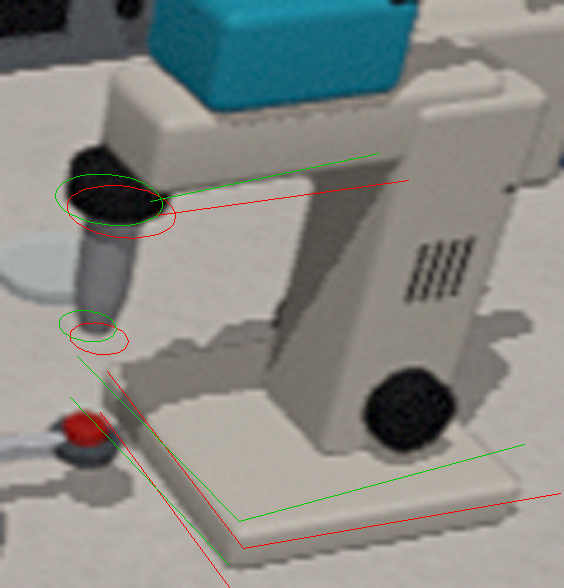

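```bash
python3 - <<'E'
from h import *
from scipy.optimize import least_squares
t=np.load('top.npz');s=np.load('scene.npz')
T=dict(hub=(317.5,293,74),blue=(313,349,71),yel=(374,297.5,71),white=(324.5,239.5,71),red=(264,288,71),tail=(490,356,80),jar_a=(384.5,344,50),jar_b=(369.5,231,50),tipg=(465,405,80),tip2=(306,171.5,80))
S=dict(hub=(455.2,284.3),blue=(441,252),yel=(394.5,291.5),white=(472.5,328),red=(514.5,280),tail=(260,268),jar_a=(372,272),jar_b=(421.5,353),tipg=(283.5,239.5),tip2=(532,381.5))
for k in T:
    pt=(np.array(T[k][:2])-.25)/1.5;ps=(np.array(S[k])-.25)/1.5
    f=lambda X:np.r_[proj(t,X)-pt,proj(s,X)-ps]
    r_=least_squares(f,[500,0,70]);print(k,r_.x.round(1),r_.fun.round(2),T[k][2])
E
python3 - <<'E'
import sys;sys.path.insert(0,'.')
from h import *
# base ring
for n in('top','scene'):
    d=np.load('%s.npz'%n)
    for z in(0,20):
        print(n,z,[(proj(d,[133*np.cos(a),133*np.sin(a),z])*1.5).round(0).tolist() for a in(0,1.57,-1.57,)])
E
```

```text
hub [555.4  27.8  65.7] [-0.22 -0.07 -0.21  0.02] 74
blue [434.8  37.   60.6] [-0.5  -0.14 -0.51  0.04] 71
yel [546.4 -93.2  64.2] [-0.78 -0.17 -0.7   0.03] 71
white [675.4  17.2  59.6] [-0.93 -0.3  -0.77  0.07] 71
red [566.7 145.9  62.5] [-0.51 -0.2  -0.48  0.06] 71
tail [ 420.8 -341.2   76. ] [-0.55 -0.02 -0.52 -0.02] 80
jar_a [ 446.  -116.8   43.4] [-0.64 -0.12 -0.62  0.02] 50
jar_b [697.8 -82.1  43.2] [-0.75 -0.19 -0.6   0.04] 50
tipg [ 317.9 -287.3   71.3] [-0.56 -0.04 -0.58 -0.01] 80
tip2 [825.5  57.9  72.4] [-0.58 -0.23 -0.42  0.05] 80
top 0 [[330.0, 486.0], [268.0, 549.0], [390.0, 550.0]]
top 20 [[329.0, 489.0], [266.0, 553.0], [390.0, 553.0]]
scene 0 [[390.0, 211.0], [424.0, 182.0], [333.0, 194.0]]
scene 20 [[390.0, 204.0], [425.0, 176.0], [332.0, 187.0]]
```

```bash
python3 - <<'E'
from h import *
t=cv2.imread('pics/t0.png');d=np.load('top.npz')
x0,y0,w,h,f=45,155,150,78,5.3
c=cv2.resize(t[y0:y0+h,x0:x0+w],None,fx=f,fy=f,interpolation=2);c=cv2.convertScaleAbs(c,alpha=1.5,beta=10)
H=np.array([553.8,25.5])
def P(r,s,z,th): 
    u=np.array([-np.sin(th),np.cos(th)]);v=np.array([u[1],-u[0]]); X=H+r*u+s*v; return (proj(d,[*X,z])-[x0-.5,y0-.5])*f
a=np.linspace(0,2*np.pi,50)
for th,col in((0,(0,0,255)),(.06,(0,200,0))):
    L=[[P(120+30*np.cos(t),30*np.sin(t),222,th) for t in a]]
    L+=[[P(400,s,35,th),P(185,s,35,th),P(185,-s,35,th),P(400,-s,35,th)] for s in(95,)]
    L+=[[P(272,s,240,th),P(120,s,240,th)] for s in(37.5,-37.5)]
    for l in L: cv2.polylines(c,[np.int32(l)],0,col,1)
cv2.imwrite('pics/c6.png',c);print(c.shape)
E
```

```text
(413, 795, 3)
```

View pics/c6.png

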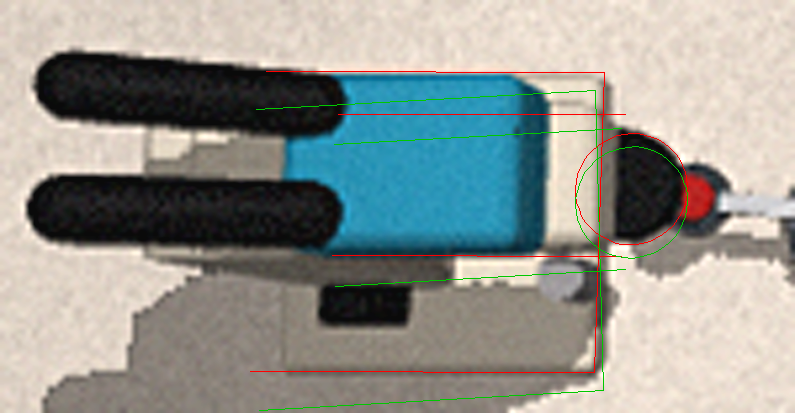

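In the top view a microscope yaw of 0 fits: foot edges at 372 and 600 px, turret arc at 690. The objective is therefore straight +y of the hub, and blue must turn about -85° from its present 175°. I'll check that angle with the other three specimens in the top view.

Lowering beside the yellow spoke, then a gentle push.

Call:
play_rows(dp=[[0, 0, 0.4], [0, 0, 0.8], [0, 0, 1.2], [0, 0, 1.35], [0, 0, 1.35]], rot=[[0, 0, 0], [0, 0, 0], [0, 0, 0], [0, 0, 0], [0, 0, 0]])

```text
clock: 2.7
eef_pos: [604.9, -44.1, 48.9]
tcp_rot: [3.141, -0.002, -3.141]
contact_force: [-0.1, 0.2, -0.0]
opening: 0.001
grasp_force: 0.0
```

Call:
play_rows(dp=[[0.15, -0.1, 0], [0.3, -0.2, 0], [0.45, -0.3, 0], [0.6, -0.3, 0], [0.75, -0.3, 0]], rot=[[0, 0, 0], [0, 0, 0], [0, 0, 0], [0, 0, 0], [0, 0, 0]])

```text
clock: 3.12
eef_pos: [576.0, -56.6, 49.9]
tcp_rot: [-3.142, 0.001, 3.141]
contact_force: [-0.4, -1.1, 0.2]
opening: 0.005
grasp_force: 0.0
```

Call:
play_rows(dp=[[0.1, 0, 0], [0.2, 0, 0], [0.3, 0, 0], [0.4, 0, 0], [0.5, 0, 0]], rot=[[0, 0, 0], [0, 0, 0], [0, 0, 0], [0, 0, 0], [0, 0, 0]])

```text
clock: 3.53
eef_pos: [556.8, -56.1, 49.4]
tcp_rot: [3.142, 0.001, -3.141]
contact_force: [2.4, 1.2, 0.2]
opening: 0.004
grasp_force: 0.7
```

```bash
cat >> h.py <<'E'
def centro(im,lo,hi,box):
    x0,y0,x1,y1=box
    m=cv2.inRange(cv2.cvtColor(im[y0:y1,x0:x1],cv2.COLOR_BGR2HSV),np.array(lo),np.array(hi))
    n,l,st,c=cv2.connectedComponentsWithStats(m)
    if n<2:return None
    k=1+st[1:,4].argmax();return c[k]+[x0,y0],st[k,4]
COL=dict(blue=((105,120,60),(130,255,255)),yel=((18,140,90),(35,255,255)),red1=((0,150,70),(6,255,255)))
def look(n,f,z=71):
    d=grab(n,f);im=cv2.imread(f);box=(255,155,365,245) if n=='scene' else (145,140,275,255)
    for k,(lo,hi) in COL.items():
        q=centro(im,lo,hi,box)
        if q:
            X=ray(d,*q[0],z)[:2];H=np.array([568.3,24.2] if n=='scene' else [553.8,25.5]);v=X-H
            print(n,k,q[0].round(1),q[1],X.round(1),'r',np.hypot(*v).round(1),'ang',np.degrees(np.arctan2(v[1],v[0])).round(1))
E
python3 - <<'E'
from h import *
s=telemetry.sense();print(s['eef_pos'],s['contact_force'],s['clock'])
look('scene','pics/s2.png');look('top','pics/t2.png')
E
```

```text
[556.77775075 -56.07343097  49.42441049] [2.44421011 1.15642257 0.20533804] 3.5333
scene blue [298.7 166.9] 42 [448.1  49.8] r 122.9 ang 168.0
scene yel [261.9 190.8] 57 [539.5 -92.1] r 119.9 ang -103.9
scene red1 [344.1 188.8] 51 [588.1 140.5] r 118.0 ang 80.3
top yel [244.5 203.5] 4 [527.9 -80.8] r 109.4 ang -103.7
top red1 [176.4 186.5] 41 [582.6 141.2] r 119.2 ang 76.0
```

Contact was at about the place the top camera predicted, so the hub is at (554,25.5). The carousel has turned about 8° so far. Planning the arc next.

```bash
python3 - <<'E'
from h import *
H=np.array([554,25.5])
def tcp(phi,r=73,a=11,b=15):
    p=np.radians(phi);n=np.array([-np.sin(p),np.cos(p)]);e=6+a*abs(n[0])+b*abs(n[1])
    return H+r*np.array([np.cos(p),np.sin(p)])+e*n
ph=[252,246,240,234,228,222,216,210,204,198,193,189,186,183,180]
P=[tcp(p) for p in ph]
print(np.round(P,1).tolist())
rows([(x,y,48,np.pi) for x,y in P[:5]])
# later groups relative to preceding commanded point (tool x=-X, y=+Y)
for g in(5,10):
    print([[round(-(P[i]-P[g-1])[0]/40,2),round((P[i]-P[g-1])[1]/40,2)] for i in range(g,g+5)])
E
```

```text
[[551.5, -50.4], [544.5, -50.2], [537.4, -49.2], [530.3, -47.5], [523.1, -45.0], [516.1, -41.6], [509.4, -37.3], [503.0, -32.2], [497.1, -26.3], [491.9, -19.6], [488.1, -13.4], [485.4, -8.2], [483.7, -4.1], [482.2, 0.2], [481.0, 4.5]]
[555.7 -56.1  49.2] [ 3.142e+00 -1.000e-03 -3.141e+00] [0.1 0.  0.8] 3.6333
dp [[0.11, 0.14, 0.03], [0.28, 0.15, 0.03], [0.46, 0.17, 0.03], [0.64, 0.22, 0.03], [0.81, 0.28, 0.03]]
rot [[0.0, -0.01, 0.0], [0.0, -0.01, 0.0], [0.0, -0.01, 0.0], [0.0, -0.01, 0.0], [0.0, -0.01, 0.0]]
[[np.float64(0.17), np.float64(0.08)], [np.float64(0.34), np.float64(0.19)], [np.float64(0.5), np.float64(0.32)], [np.float64(0.65), np.float64(0.47)], [np.float64(0.78), np.float64(0.63)]]
[[np.float64(0.1), np.float64(0.15)], [np.float64(0.16), np.float64(0.28)], [np.float64(0.2), np.float64(0.39)], [np.float64(0.24), np.float64(0.49)], [np.float64(0.27), np.float64(0.6)]]
```

Call:
play_rows(dp=[[0.11, 0.1, 0], [0.28, 0.15, 0], [0.46, 0.17, 0], [0.64, 0.22, 0], [0.81, 0.28, 0]], rot=[[0, 0, 0], [0, 0, 0], [0, 0, 0], [0, 0, 0], [0, 0, 0]])

```text
clock: 4.05
eef_pos: [523.3, -44.7, 49.3]
tcp_rot: [3.141, -0.0, -3.141]
contact_force: [1.8, 0.6, 0.6]
opening: -0.002
grasp_force: 0.8
```

Call:
play_rows(dp=[[0.17, 0.08, 0], [0.34, 0.19, 0], [0.5, 0.32, 0], [0.65, 0.47, 0], [0.78, 0.63, 0]], rot=[[0, 0, 0], [0, 0, 0], [0, 0, 0], [0, 0, 0], [0, 0, 0]])

```text
clock: 4.47
eef_pos: [492.1, -19.3, 49.3]
tcp_rot: [-3.142, -0.0, -3.141]
contact_force: [2.1, -0.8, 0.1]
opening: 0.001
grasp_force: 0.7
```

```bash
python3 - <<'E'
from h import *
s=telemetry.sense();print(s['eef_pos'],s['contact_force'],s['clock'])
look('scene','pics/s3.png');look('top','pics/t3.png')
E
```

```text
[492.14374709 -19.2770816   49.27171486] [ 2.14064541 -0.84293435  0.10533603] 4.4667
scene blue [333.1 176.1] 51 [521.3 135. ] r 120.3 ang 113.0
scene yel [276. 168.] 1 [436.5 -21.2] r 139.4 ang -161.0
scene red1 [332.  212.2] 59 [674.7  67. ] r 114.7 ang 21.9
top blue [176.4 206.5] 56 [517.4 139.4] r 119.5 ang 107.7
top yel [223.2 230.8] 49 [439.9 -12.9] r 120.2 ang -161.4
top red1 [200.6 160.5] 48 [668.8  64. ] r 121.3 ang 18.5
```

Call:
play_rows(dp=[[0.08, 0.12, 0], [0.13, 0.22, 0], [0.17, 0.31, 0], [0.2, 0.39, 0], [0.22, 0.46, 0]], rot=[[0, 0, 0], [0, 0, 0], [0, 0, 0], [0, 0, 0], [0, 0, 0]])

```text
clock: 4.98
eef_pos: [484.2, -1.1, 49.3]
tcp_rot: [-3.142, 0.0, -3.141]
contact_force: [1.1, -0.8, 1.3]
opening: 0.002
grasp_force: 0.6
```

```bash
python3 - <<'E'
from h import *
COL['white']=((0,0,150),(180,40,255))
s=telemetry.sense();print(s['eef_pos'],s['contact_force'],s['clock'])
look('scene','pics/s4.png');look('top','pics/t4.png')
E
```

```text
[484.15432209  -1.11801753  49.27639096] [ 1.12043745 -0.81849422  1.26162813] 4.9833
scene blue [339.3 181.2] 53 [550.3 142.4] r 119.5 ang 98.7
scene red1 [322.8 215.5] 65 [681.3  38.3] r 113.9 ang 7.1
scene white [305.  213.9] 4564 [663.9  -5. ] r 100.0 ang -17.0
top blue [174.5 198.5] 53 [543.5 146.1] r 121.0 ang 94.9
top yel [215.5 233.2] 34 [432.   11.8] r 122.5 ang -173.6
top red1 [208.2 158.8] 49 [674.6  39.1] r 121.5 ang 6.4
top white [226.5 181.9] 6606 [598.2 -21.9] r 64.9 ang -46.8
```

Call:
play_rows(dp=[[0.01, 0.05, 0], [0.01, 0.1, 0], [0.02, 0.14, 0], [0.02, 0.17, 0], [0.02, 0.17, 0]], rot=[[0, 0, 0], [0, 0, 0], [0, 0, 0], [0, 0, 0], [0, 0, 0]])

```text
clock: 5.5
eef_pos: [483.3, 5.6, 49.2]
tcp_rot: [3.141, -0.0, -3.141]
contact_force: [0.6, -0.4, 0.1]
opening: 0.0
grasp_force: 0.1
```

```bash
python3 - <<'E'
from h import *
s=telemetry.sense();print(s['eef_pos'],s['contact_force'],s['clock'])
look('scene','pics/s5.png');look('top','pics/t5.png')
E
```

```text
[483.26481819   5.57942309  49.22075892] [ 0.56327775 -0.39795142  0.14270688] 5.5
scene blue [341.1 183.3] 55 [561.  143.4] r 119.4 ang 93.5
scene red1 [319.  216.2] 65 [681.2  27.8] r 113.0 ang 1.8
top blue [174.2 196. ] 37 [551.6 147.3] r 121.9 ang 91.1
top yel [212.5 233.2] 37 [432.1  21.3] r 121.8 ang -178.0
top red1 [211.3 158.6] 51 [675.   28.9] r 121.2 ang 1.6
```

Call:
play_rows(dp=[[0, 0.02, 0], [0, 0.04, 0], [0, 0.05, 0], [0, 0.05, 0]], rot=[[0, 0, 0], [0, 0, 0], [0, 0, 0], [0, 0, 0]])

```text
clock: 5.93
eef_pos: [483.4, 7.4, 49.3]
tcp_rot: [3.142, -0.0, -3.141]
contact_force: [-0.4, -0.5, 1.0]
opening: -0.002
grasp_force: 0.4
```

Call:
play_rows(dp=[[0, -0.15, 0], [0, -0.4, 0], [0, -0.6, -0.6], [0, -0.6, -1.4], [0, -0.6, -2.2]], rot=[[0, 0, 0], [0, 0, 0], [0, 0, 0], [0, 0, 0], [0, 0, 0]])

```text
clock: 6.35
eef_pos: [482.5, -17.8, 137.7]
tcp_rot: [3.142, -0.002, 3.141]
contact_force: [0.4, -0.2, -0.1]
opening: 0.001
grasp_force: 0.0
```

Call:
play_rows(dp=[[0.8, -0.5, -0.3], [1.6, -1.0, -0.6], [2.4, -1.5, -0.6], [3.2, -2.0, -0.6], [4.0, -2.5, -0.6]], rot=[[0, 0, 0], [0, 0, 0], [0, 0, 0], [0, 0, 0], [0, 0, 0]])

```text
clock: 6.77
eef_pos: [321.9, -117.6, 161.5]
tcp_rot: [-3.141, 0.001, -3.141]
contact_force: [0.4, -0.7, -0.0]
opening: -0.002
grasp_force: 0.0
```

```bash
python3 - <<'E'
from h import *
s=telemetry.sense();print(s['eef_pos'],s['contact_force'],s['clock'])
look('scene','pics/s6.png');look('top','pics/t6.png')
im=cv2.imread('pics/t6.png');c=cv2.resize(im[120:270,150:350],None,fx=4,fy=4,interpolation=2);cv2.imwrite('pics/c7.png',c)
E
```

```text
[ 321.87312308 -117.6347752   161.53515809] [ 0.37646929 -0.74076779 -0.01458775] 6.7667
scene blue [341.5 183.9] 58 [564.4 143. ] r 118.9 ang 91.9
scene yel [290.7 167.5] 46 [445.2  24.5] r 123.1 ang 179.9
scene red1 [318.4 216.5] 66 [682.2  25.6] r 113.9 ang 0.7
top blue [175.3 195.3] 46 [554. 144.] r 118.5 ang 89.9
top yel [211.3 232.3] 55 [434.8  25.2] r 119.0 ang -179.8
top red1 [212.3 158.8] 43 [674.6  25.7] r 120.8 ang 0.1
```

View pics/c7.png

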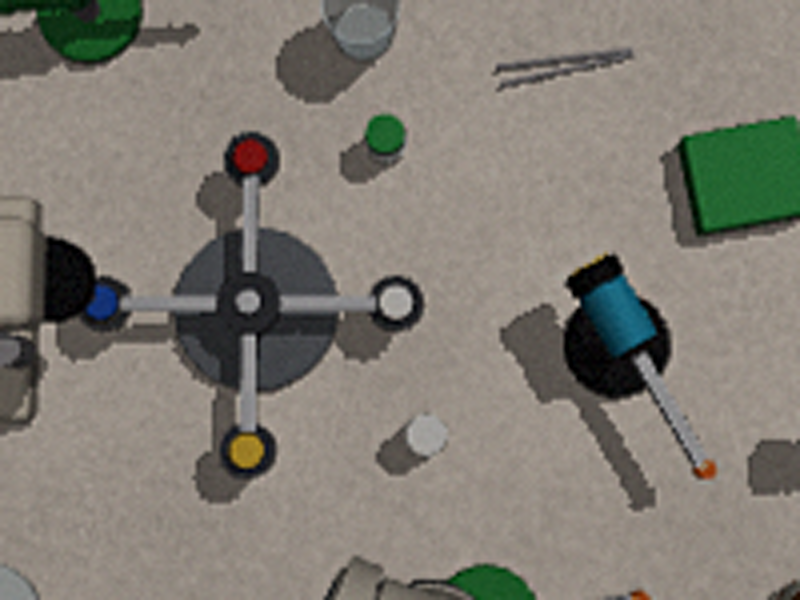

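The top view shows blue, yellow and red at angles 89.9°, 180.2° and 0.1°, so the carousel is aligned. The lamp foot is at (617,344) and its tail end at (706,469) in the crop. One numeric check of the objective tip in the scene image, then the lamp plan.

```bash
python3 - <<'E'
from h import *
g=cv2.imread('pics/s6.png');print(g[150:176,336:356].mean(2).astype(int))
d=np.load('top.npz');im=cv2.imread('pics/t6.png')
q=centro(im,(3,150,120),(15,255,255),(310,220,340,250));c=centro(im,(85,110,60),(105,255,255),(280,175,330,225))
print('tail',q,ray(d,*q[0],81));print('head',c,ray(d,*c[0],110))
k=centro(im,(0,0,0),(180,255,35),(285,180,325,225));print('foot',k)
S=np.array([526.4,-282.7]);T=np.array([554,145.5])-S;print('target ang',np.degrees(np.arctan2(T[1],T[0])))
def tcp(phi,r=80,a=11,b=15):
    p=np.radians(phi);n=np.array([np.sin(p),-np.cos(p)]);e=6+a*abs(n[0])+b*abs(n[1])
    return S+r*np.array([np.cos(p),np.sin(p)])+e*n
ph=list(range(203,269,6));P=[tcp(p) for p in ph];print(list(zip(ph,np.round(P,1).tolist())))
p=np.radians(209.2);n=np.array([np.sin(p),-np.cos(p)])
st=tcp(209)+25*n;print('start',st);rows([(*st,162,np.pi)])
E
```

```text
[[172 172 173 175 164 129  93  97 104 109 113 114 112 114 111 104  94 116
  160 179]
 [173 171 173 176 166 133  93  99 109 111 114 113 112 112 110 101  94 129
  168 177]
 [173 172 173 176 156 114  94 100 108 112 112 115 110 110 108 101  92 146
  178 176]
 [170 172 174 174 150 103  93  99 107 113 112 113 112 110 108  97  93 148
  178 176]
 [172 173 173 175 151 103  92 101 109 113 114 113 113 109 104  94 102 151
  176 175]
 [172 174 174 176 148  99  93 103 109 114 112 112 113 110 102  91 116 158
  177 175]
 [174 171 171 175 151 106  98 104 110 112 113 112 109 111 102  92 132 167
  178 175]
 [150 151 151 149 131  99  98 105 114 112 114 112 110 104  95  92 145 177
  177 176]
 [139 141 142 139 120  92  95 104 111 113 112 113 110 104  96 101 152 178
  176 174]
 [136 135 137 137 122  98  91 105 108 111 110 109 106  96  91 127 164 174
  170 169]
 [169 168 171 172 157 112  87  99 102 106 107 104  99  92 104 152 177 176
  174 172]
 [173 175 174 174 157 107  84  92 100 103 102  99  93  86 129 168 178 175
  174 173]
 [172 173 173 176 165 126  82  90  95  96  97  93  86 101 150 176 176 175
  175 
[... 1124 characters left out ...]
326.75, 237.  ]), np.int32(12)) [ 421.332908   -342.77620056   81.        ]
head (array([304.86243386, 198.14814815]), np.int32(189)) [ 542.31573096 -270.90878185  110.        ]
foot (array([302.07006369, 208.61464968]), np.int32(314))
target ang 86.31205277474994
[(203, [443.3, -291.8]), (209, [444.6, -300.1]), (215, [446.8, -308.4]), (221, [449.9, -316.7]), (227, [454.1, -324.7]), (233, [459.2, -332.3]), (239, [465.3, -339.3]), (245, [472.4, -345.8]), (251, [480.2, -351.4]), (257, [488.8, -356.1]), (263, [498.0, -359.8])]
start [ 432.37926946 -278.27534043]
[ 318.6 -118.3  160.9] [ 3.142e+00 -3.000e-03  3.138e+00] [ 0.2 -0.2 -0.5] 6.8667
dp [[-2.86, -3.99, -0.04]]
rot [[0.0, -0.03, -0.03]]
```

The objective tip (bottom edge row 166, column 345) agrees with blue's position within a few mm. Moving on to the lamp tail.

Call:
play_rows(dp=[[-0.57, -0.8, 0], [-1.14, -1.6, 0], [-1.71, -2.4, 0], [-2.28, -3.2, 0], [-2.85, -4.0, 0]], rot=[[0, 0, 0], [0, 0, 0], [0, 0, 0], [0, 0, 0], [0, 0, 0]])

```text
clock: 7.28
eef_pos: [438.5, -279.0, 161.2]
tcp_rot: [-3.141, 0.001, 3.141]
contact_force: [0.7, 0.5, -0.1]
opening: -0.003
grasp_force: 0.0
```

Call:
play_rows(dp=[[0, 0, 0.7], [0, 0, 1.4], [0, 0, 2.0], [0, 0, 2.45], [0, 0, 2.45]], rot=[[0, 0, 0], [0, 0, 0], [0, 0, 0], [0, 0, 0], [0, 0, 0]])

```text
clock: 7.7
eef_pos: [435.5, -275.8, 59.9]
tcp_rot: [3.139, -0.005, 3.141]
contact_force: [-1.2, 0.5, -0.3]
opening: -0.004
grasp_force: 0.0
```

```bash
cat > p.py <<'E'
from h import *
S=np.array([526.4,-282.7])
def tcp(phi,r=80,a=11,b=12):
    p=np.radians(phi);n=np.array([np.sin(p),-np.cos(p)])
    n=np.array([n[0],n[1]]);e=6+a*abs(n[0])+b*abs(n[1])
    return S+r*np.array([np.cos(p),np.sin(p)])+e*n
s=telemetry.sense();p0=s['eef_pos'][:2];print(s['eef_pos'],s['contact_force'])
ph=[209,212,216,220,225,230,235,240,245,250,254,257,259,261,262]
P=[p0]+[tcp(p) for p in ph]
for g in(0,5,10):
    print(ph[g:g+5],[[round(float(-(P[i]-P[g])[0]/40),2),round(float((P[i]-P[g])[1]/40),2)] for i in range(g+1,g+6)],P[g+5])
E
python3 p.py
```

```text
[ 435.51852156 -275.80269146   59.88856968] [-1.16860423  0.48138536 -0.30423928]
[209, 212, 216, 220, 225] [[-0.26, -0.66], [-0.28, -0.77], [-0.33, -0.9], [-0.38, -1.03], [-0.46, -1.19]] [ 454.08881682 -323.52590181]
[230, 235, 240, 245, 250] [[-0.1, -0.16], [-0.21, -0.3], [-0.34, -0.44], [-0.49, -0.57], [-0.64, -0.68]] [ 479.83026271 -350.88422361]
[254, 257, 259, 261, 262] [[-0.14, -0.08], [-0.24, -0.13], [-0.31, -0.17], [-0.39, -0.2], [-0.43, -0.21]] [ 496.88378005 -359.33797161]
```

Call:
play_rows(dp=[[-0.08, -0.2, 0], [-0.15, -0.4, 0], [-0.23, -0.6, 0], [-0.28, -0.75, 0], [-0.33, -0.9, 0]], rot=[[0, 0, 0], [0, 0, 0], [0, 0, 0], [0, 0, 0], [0, 0, 0]])

```text
clock: 8.12
eef_pos: [451.6, -314.0, 64.3]
tcp_rot: [-3.141, 0.002, 3.141]
contact_force: [0.2, 1.2, 1.0]
opening: -0.003
grasp_force: 0.4
```

Call:
play_rows(dp=[[-0.05, -0.13, 0], [-0.13, -0.29, 0], [-0.23, -0.45, 0], [-0.34, -0.59, 0], [-0.47, -0.73, 0]], rot=[[0, 0, 0], [0, 0, 0], [0, 0, 0], [0, 0, 0], [0, 0, 0]])

```text
clock: 8.53
eef_pos: [469.8, -342.4, 63.3]
tcp_rot: [3.141, -0.0, -3.142]
contact_force: [-0.1, 1.3, -0.0]
opening: -0.002
grasp_force: 0.5
```

Call:
play_rows(dp=[[-0.15, -0.13, 0], [-0.3, -0.24, 0], [-0.44, -0.32, 0], [-0.5, -0.35, 0], [-0.5, -0.35, 0]], rot=[[0, 0, 0], [0, 0, 0], [0, 0, 0], [0, 0, 0], [0, 0, 0]])

```text
clock: 8.95
eef_pos: [490.3, -356.2, 63.3]
tcp_rot: [-3.141, 0.001, -3.141]
contact_force: [-0.2, -0.9, 0.9]
opening: -0.001
grasp_force: 0.0
```

```bash
cat > l.py <<'E'
from h import *
import sys
s=telemetry.sense();print(s['eef_pos'],s['contact_force'],s['clock'])
S=np.array([526.4,-282.7])
for n,box in(('top',(270,165,350,280)),('scene',(150,140,225,240))):
    f='pics/%s_%s.png'%(n[0],sys.argv[1]);d=grab(n,f);im=cv2.imread(f)
    q=centro(im,(3,150,100),(15,255,255),box);c=centro(im,(85,90,50),(105,255,255),box)
    for k,v,z in(('tail',q,80),('head',c,108)):
        if v:
            X=ray(d,*v[0],z)[:2];w=X-S;print(n,k,v[0].round(1),v[1],X.round(1),np.hypot(*w).round(1),np.degrees(np.arctan2(w[1],w[0])).round(1))
E
python3 l.py 7
```

```text
[ 490.3129737  -356.20088909   63.25699919] [-0.17824106 -0.91501725  0.87910482] 8.95
top head [302.  202.4] 216 [ 529.1 -261.9] 21.0 82.5
scene tail [188.5 159.1] 15 [ 329.9 -286.4] 196.6 -178.9
scene head [202.2 191.5] 265 [ 548.9 -261.7] 30.8 43.0
```

Call:
play_rows(dp=[[0.25, 0.15, 0], [0.7, 0.4, 0], [0.9, 0.5, -0.8], [1.2, 0.8, -1.7], [1.6, 1.2, -2.5]], rot=[[0, 0, 0], [0, 0, 0], [0, 0, 0], [0, 0, 0], [0, 0, 0]])

```text
clock: 9.47
eef_pos: [425.2, -307.8, 164.5]
tcp_rot: [-3.141, 0.0, 3.141]
contact_force: [0.9, -0.2, 0.6]
opening: -0.006
grasp_force: 0.0
```

Call:
play_rows(dp=[[0.4, 0.9, 0], [0.8, 1.8, 0], [1.2, 2.7, 0], [1.6, 3.6, 0], [1.6, 3.6, 0]], rot=[[0, 0, 0], [0, 0, 0], [0, 0, 0], [0, 0, 0], [0, 0, 0]])

```text
clock: 9.88
eef_pos: [356.5, -158.8, 162.5]
tcp_rot: [3.139, -0.004, -3.14]
contact_force: [1.0, 0.1, -0.9]
opening: -0.003
grasp_force: 0.0
```

```bash
python3 l.py 8; python3 - <<'E'
from h import *
look('top','pics/t9.png')
im=cv2.imread('pics/t9.png');c=cv2.resize(im[120:270,150:350],None,fx=4,fy=4,interpolation=2);cv2.imwrite('pics/c8.png',c)
E
```

```text
[ 356.52614285 -158.75933629  162.48101935] [ 0.97728815  0.08278555 -0.86844983] 9.8833
top tail [344.1 212.2] 12 [ 500.1 -399.9] 120.1 -102.6
top head [302.  202.3] 212 [ 529.3 -261.9] 21.0 81.9
scene tail [188.3 158.9] 15 [ 328.5 -286.7] 197.9 -178.8
scene head [202.1 191.4] 252 [ 548.4 -261.7] 30.4 43.6
top blue [175.3 195.3] 46 [554. 144.] r 118.5 ang 89.9
top yel [211.3 232.3] 55 [434.8  25.2] r 119.0 ang -179.8
top red1 [212.2 158.8] 48 [674.6  26.1] r 120.8 ang 0.3
```

View pics/c8.png

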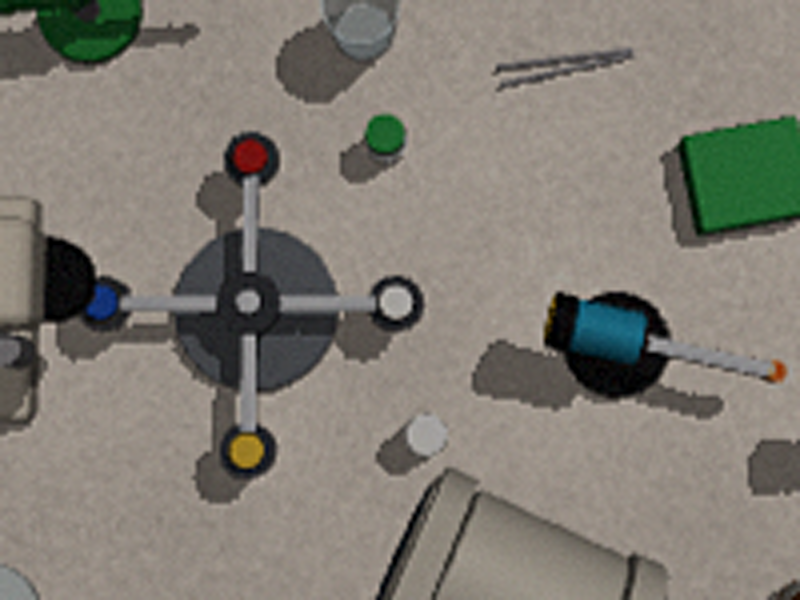

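The lamp's tail is at 257.4° and needs about 266.3°; the carousel is unchanged. Going back in for the last 9° or so.

Call:
play_rows(dp=[[-0.4, -0.9, 0], [-0.8, -1.8, 0], [-1.2, -2.7, 0], [-1.6, -3.6, 0], [-1.6, -3.6, 0]], rot=[[0, 0, 0], [0, 0, 0], [0, 0, 0], [0, 0, 0], [0, 0, 0]])

```text
clock: 10.45
eef_pos: [429.3, -315.4, 163.7]
tcp_rot: [-3.137, 0.004, 3.139]
contact_force: [-0.3, 0.1, 0.7]
opening: -0.004
grasp_force: 0.0
```

Call:
play_rows(dp=[[-0.4, -0.4, 0.8], [-0.7, -0.7, 1.6], [-0.9, -0.8, 2.3], [-0.9, -0.8, 2.5], [-0.9, -0.8, 2.5]], rot=[[0, 0, 0], [0, 0, 0], [0, 0, 0], [0, 0, 0], [0, 0, 0]])

```text
clock: 10.87
eef_pos: [460.0, -339.7, 60.6]
tcp_rot: [3.139, -0.004, 3.141]
contact_force: [-0.7, -0.2, -0.1]
opening: -0.001
grasp_force: 0.0
```

```bash
python3 -c "
from h import *
rows([(480,-355,63,np.pi),(490,-357,63,np.pi),(503,-361.3,63,np.pi)])"
```

```text
[ 460.  -339.7   60.6] [ 3.139 -0.004  3.141] [-0.7 -0.2 -0.1] 10.8667
dp [[-0.5, -0.38, -0.06], [-0.75, -0.43, -0.06], [-1.07, -0.54, -0.07]]
rot [[0.03, -0.04, -0.01], [0.03, -0.04, -0.01], [0.03, -0.04, -0.01]]
```

Call:
play_rows(dp=[[-0.2, -0.15, 0], [-0.4, -0.3, 0], [-0.55, -0.38, 0], [-0.65, -0.41, 0], [-0.75, -0.43, 0]], rot=[[0, 0, 0], [0, 0, 0], [0, 0, 0], [0, 0, 0], [0, 0, 0]])

```text
clock: 11.28
eef_pos: [492.6, -357.7, 64.5]
tcp_rot: [-3.14, 0.002, -3.141]
contact_force: [-1.7, -0.2, 0.0]
opening: -0.0
grasp_force: 0.4
```

Call:
play_rows(dp=[[-0.08, -0.03, 0], [-0.16, -0.06, 0], [-0.23, -0.09, 0], [-0.27, -0.1, 0], [-0.27, -0.1, 0]], rot=[[0, 0, 0], [0, 0, 0], [0, 0, 0], [0, 0, 0], [0, 0, 0]])

```text
clock: 11.7
eef_pos: [502.6, -361.0, 63.2]
tcp_rot: [-3.142, 0.0, -3.141]
contact_force: [-0.1, -0.0, -0.7]
opening: -0.003
grasp_force: 0.0
```

Call:
play_rows(dp=[[0.25, 0.15, 0], [0.7, 0.4, 0], [0.9, 0.5, -0.8], [1.2, 0.8, -1.7], [1.6, 1.2, -2.5]], rot=[[0, 0, 0], [0, 0, 0], [0, 0, 0], [0, 0, 0], [0, 0, 0]])

```text
clock: 12.12
eef_pos: [438.1, -313.2, 164.4]
tcp_rot: [-3.141, 0.0, 3.141]
contact_force: [0.8, -0.0, 1.2]
opening: 0.001
grasp_force: 0.0
```

Call:
play_rows(dp=[[0.4, 0.9, 0], [0.8, 1.8, 0], [1.2, 2.7, 0], [1.6, 3.6, 0], [1.6, 3.6, 0]], rot=[[0, 0, 0], [0, 0, 0], [0, 0, 0], [0, 0, 0], [0, 0, 0]])

```text
clock: 12.53
eef_pos: [369.6, -164.1, 162.5]
tcp_rot: [3.139, -0.004, -3.14]
contact_force: [-0.1, -1.0, -0.9]
opening: -0.001
grasp_force: 0.0
```

```bash
python3 l.py 10; python3 -c "
from h import *
look('top','pics/t11.png')"
```

```text
[ 369.59754932 -164.07118547  162.50812686] [-0.10800795 -0.95144573 -0.8811015 ] 12.5333
top tail [344.3 207. ] 18 [ 516.9 -401.1] 118.8 -94.6
top head [301.9 203.2] 212 [ 526.6 -261.8] 20.9 89.4
scene tail [188.4 158.9] 16 [ 328.6 -286.4] 197.8 -178.9
scene head [202.9 190.8] 252 [ 546.1 -259.4] 30.5 49.9
top blue [175.3 195.3] 46 [554. 144.] r 118.5 ang 89.9
top yel [211.3 232.3] 55 [434.8  25.2] r 119.0 ang -179.8
top red1 [212.2 158.5] 44 [675.6  26. ] r 121.8 ang 0.2
```

```bash
python3 -c "
from h import *
print(r.sign_off())"
```

```text
the job is handed in; nothing more can be done
None
```

I turned the carousel to put the blue specimen under the objective, then swung the lamp to point at it, and handed the job in at about 12.5 s; the hand-in returned no verdict. By my last measurements blue is within about 3 mm of straight below the objective (limit 8 mm), the lamp's axis passes about 7 mm to the side of it, uncertain by about 10 mm (limit 30 mm), and contact forces in the readings stayed below 3 N.

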